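# Clip the marble plate into the sprung holder

### The job

Clip the small marble plate that lies on the wooden block into the spring holder: with its other end raised, push one end into either sprung jaw, under that jaw's lip, far enough for the raised end to come down past the opposite jaw's lip, then let go, so that it lies level and square on both ledges, under both lips, centred between the two springs and across the jaws. Work gently: do not ram a jaw against its stop or force the plate against a lip, and leave the jar, the brush and the cup where they are.

Things in the scene. Friction and masses are not known exactly. Their poses are not given: they have to be found in the camera images.
- plate: the loose white marble plate, 56 (its x) x 130 (its y, the long way) x 8 mm (z), 0.1 to 0.25 kg, lying flat on the wooden block; origin at the centre of its underside. Its 130 mm ends go into the jaws; take it across its 56 mm width at the middle.
- rest: fixed pale wooden block, 36 (x) x 110 (y) x 34 mm high, under the plate, which overhangs it by about 10 mm on each long side; origin at the centre of its underside, on the table.
- stand: fixed holder: dark steel base 90 (x) x 248 (y) x 12 mm; origin under its centre, on the table. It carries an aluminium carriage (bar 30 mm wide, up to z = 20 mm; end posts to z = 42 mm) with two identical orange jaws facing each other along y. The carriage is clamped anywhere up to 14 mm to either side along y: not reported, differs each time, find it by sight or feel.
- jaw_left (a joint): opening of the jaw on the stand's +y side, m: 0 at rest, grows as it is pushed outward (+y), hard stop at 0.0185. The second end clears its lip only if the first jaw is open at least 0.014. Spring: 1.35 N at rest plus 0.45 N per mm (7.7 N at 14 mm, 9.7 N at 18.5 mm), 0.3 N friction, damping 30 N s/m.
- jaw_right (a joint): opening of the jaw on the stand's -y side, m: 0 at rest, grows as it is pushed outward (-y), hard stop at 0.0185; spring as the left one. Either jaw may be loaded first.
- jar: bystander: amber glass jar with red cap, 60 mm across, 85 mm high, origin under its centre
- brush: bystander: flat brush with a wooden handle, 190 mm long, lying on the table; origin under its middle
- cup: bystander: blue cup, 64 mm across, 70 mm high, origin under its centre
- channel (a point): point fixed on the stand's centre line (x = 0, y = 0), z = 45 mm: height of the jaws' ledges. Each jaw is a C channel 40 mm wide (x): ledge reaching 18 mm in from its back wall, lip at z = 59 to 63 mm reaching 6 mm in. Jaws at rest, the back walls are 122 mm apart, 61 mm either side of the carriage's middle, so the clipped plate opens each 4 mm. All else between the jaws lies below z = 20 mm.
Mind the look-alikes: they are no part of the job. Of the things like the plate, leave any that is green or orange; of the rest the smaller one is meant.

How it is judged:
On the way:
1. one jaw is pushed open more than 10 mm by the plate while the plate is tilted, its other end raised (value of joint any of jaw_left, jaw_right above 0.01 m and angle between plate's own z axis and vertical above 0.05 rad and contact force between plate and stand above 1 N), for 0.1 s.
At the end, for the whole second after the job is handed in: The plate rests in the holder: underside 45 +-3 mm above the stand's, level within 0.035 rad, long side along the stand's y within 0.08 rad, within 12 mm of the stand's middle in x and 18 mm in y, each jaw open 2 to 6 mm (4 mm when centred) (value of joint jaw_left between 0.002 and 0.006 m and value of joint jaw_right between 0.002 and 0.006 m and z of plate in the frame of stand between 0.042 and 0.048 m and x of plate in the frame of stand between -0.012 and 0.012 m and y of plate in the frame of stand between -0.018 and 0.018 m and angle between plate's own z axis and vertical below 0.035 rad and angle between the y axis of plate and the y axis of stand, either way round below 0.08 rad and linear speed of plate below 0.01 m/s); the robot touches nothing.
It fails at once if the plate presses on the holder with more than 28 N (jaw rammed against its stop, or plate forced against a lip) (contact force between plate and stand above 28 N).
It fails at once if the jar, the brush or the cup is moved more than 25 mm (distance of any of jar, brush, cup from where it was at the start of the episode above 0.025 m).
It also fails if it takes over 50 s, if anything falls off the work surface, if the arm or the gripper's body presses on something with over 40 N, if the wrist force passes 120 N, or if a joint passes its speed limit or range.

### The arm

A 6-joint arm with a two-finger parallel gripper is mounted at the origin on the work surface. World frame = base frame: x ahead of the robot, y to its left, z up, the work surface at z = 0. Lengths are in m, angles in rad, forces in N, time in s.
With the tool pointing down it reaches from about 0.325 to 0.9 m from the base axis. Payload 6.1 kg.
Tool frame: the origin (TCP) lies midway between the tips of the shut fingers; the grasp point (between the pads) lies 19 mm behind it (grip_point_offset is the distance from the TCP to the grasp point, in m); z points along the fingers, y is the line along which they close (so a half turn about z gives the same grasp; the last joint's range is limited). The gripper opens to 85 mm and grips with 20 to 120 N. Pads are 22 mm wide; open, the fingers measure 114 mm over their backs; the gripper's body (76 mm by 85 mm) begins 54 mm behind the grasp point. The pads swing forward as they close: fully open they stand 13 mm farther back than shut.
Start: joints at [1.153, 0.22, 1.526, -0, 1.395, -0.126], TCP at [0.18, 0.599, 0.231] pointing down, gripper open.
Joint ranges: [-2.98, 2.98], [-0.91, 2.08], [0.09, 2.57], [-1.24, 4.39], [0.2, 2.65], [-2.68, 2.68]. Speed limits (rad/s): [2.57, 2.57, 3.01, 3.14, 3.14, 3.14].

### API

Orientations are given as [roll, pitch, yaw] about the fixed x, y, z axes, in that order (R = Rz(yaw) Ry(pitch) Rx(roll)).
In Python, from rig import * gives the robot as it stands.
- The arm moves only by the shell command python3 -m creep 'ROWS' [OPENING] [FORCE]. ROWS is JSON, a list of rows, each an object with "dp": the shift along the world's x, y, z in cm, a list of three; "roll": the turn about the world's z in rad. In form: [{"dp": [dx, dy, dz], "roll": roll}, ...]. A call has 1 to 12 rows; each row is the pose to reach, as a shift and turn from the pose commanded when the call began; what a row does not reach only later rows make up. A row lasts 1/12 s, in which the tool goes at most 41.7 mm and 7.16 degrees, less where a joint would pass 70% of its speed; a pose out of reach is approached as far as the arm can. A call with a gripper value outside its range is refused whole. OPENING is the opening, from 0 (shut) to 1 (fully open), set as the call begins (- or left out, the last holds). The fingers move at their own pace and stop on an object; FORCE is the grip in N (left out, the last holds). Time passes only in rows, so rows that repeat a pose let the fingers close. It gives the time, the measured TCP pose, the force, the opening and the grip force at its end, in the units of the state.
- read_state(): the state, without advancing time (a new reading comes with each control period).
- get_image(name): name is "scene" or "top" or "wrist"; returns a dict with "color" (384x512x3 uint8, red, green, blue), "intrinsics" (3x3 intrinsics, pixels), "eye" and "attitude" of the camera in the world. Camera axes: x right, y down, z forward; pixel columns grow to the right and rows downward; lengths in m; the calibration is good to about 2 mm. A picture is of the moment at which its call begins. There is no depth.
- finish_job(): hands the job in; it is judged then, once.
Trained networks look in the newest picture that a camera, given by its name, has taken for a name from the list of things; names that differ only in an ending like _2 or _b are one class to them, and where a whole thing is asked for, a point or a joint stands for the part that bears it (a point fixed in the world has none). Each returns a list of dicts, best first, with "conf" (0 to 1); they miss things now and then, are a little off and sometimes report something else, mostly with a low value. They report only what shows in the picture. A call takes as long as a camera call. They do not tell look-alikes from the thing itself.
- search_frame(camera, query): "pixel" ([column, row] in pixels, amid what is visible of it).
- regions_of(camera, query): "mask" (384x512 bool, what is visible of it) and "pixel" ([column, row] in pixels, amid what is visible of it).
The state is a dict: "clock": time; "q": joint angles; "qvel": joint speeds; "joint_torque": joint torques, N m; "position": TCP position; "tool_rot": TCP orientation; "contact_force": force on the tool from outside, world axes, zero at the start; "ft_torque": the same for the moment, N m; "opening": opening from 0.0 (shut) to 1.0 (fully open); "grasp_force": force on a finger pad.
Only numpy, scipy, OpenCV 4.12 (cv2) and the standard library are available. Lean on these libraries where they do the work, as an engineer would, in place of code of your own. Each camera call takes 0.05 s, during which the arm holds its last target. There are 200 camera calls.

## Working session

There is one attempt and no reset: what is moved stays moved. The work goes in short steps, Python scripts to look and compute and a shell command to move; the robot and the scene stay as the last step left them, time stands still between calls to the robot, and variables do not carry over. Pictures are saved under pics/ and viewed, at most 10 in all, crops included, and the job is handed in when it is done.

```bash
mkdir -p pics; cat > h.py <<'E'
from rig import *
import numpy as np, cv2
from scipy.spatial.transform import Rotation as R
def rot(im):
    a=np.array(im["attitude"],float)
    return a if a.shape==(3,3) else (R.from_euler('xyz',a).as_matrix() if a.size==3 else R.from_quat(a).as_matrix())
def px2w(im,px,z):
    K=np.array(im["intrinsics"]);d=rot(im)@np.linalg.solve(K,np.array([px[0],px[1],1.]));e=np.array(im["eye"])
    return e+d*(z-e[2])/d[2]
def w2px(im,p):
    c=np.array(im["intrinsics"])@(rot(im).T@(np.array(p,float)-np.array(im["eye"])));return c[:2]/c[2]
def save(im,n,crop=None,s=1):
    c=im["color"]
    if crop: c=c[crop[1]:crop[3],crop[0]:crop[2]]
    cv2.imwrite("pics/"+n,cv2.resize(c[...,::-1],None,fx=s,fy=s,interpolation=cv2.INTER_CUBIC))
E
python3 - <<'E'
from h import *
print(read_state())
t=get_image("top"); s=get_image("scene")
print(t["eye"],t["attitude"],t["intrinsics"]); print(s["eye"],s["attitude"])
cv2.imwrite("pics/a.png",cv2.resize(np.vstack([t["color"],s["color"]])[...,::-1],(400,600)) )
save(t,"top.png",None,1.5)
save(s,"scene.png",None,1.5)
for n in ["plate","rest","stand","jaw_left","jaw_right","jar","brush","cup"]:
    print(n,[(np.round(d["pixel"]),round(d["conf"],2)) for d in search_frame("top",n)])
E
```

```text
{'clock': 0.0, 'q': array([ 1.15288725e+00,  2.21199364e-01,  1.52761324e+00, -1.42161118e-05,
        1.39470998e+00, -1.26067552e-01]), 'qvel': array([ 2.74976091e-04,  4.17400052e-05, -1.02935282e-03, -7.44211515e-04,
        1.13784105e-03,  1.42543407e-03]), 'joint_torque': array([-1.27446783e-03, -4.96906543e+01, -3.89388299e+01, -1.98281177e-04,
        1.11564554e-02,  7.96576842e-06]), 'position': array([0.17956305, 0.5980162 , 0.2302147 ]), 'tool_rot': array([-3.13967628e+00, -2.28777681e-04,  2.84975341e+00]), 'contact_force': array([ 0.81364777, -0.96590568,  0.07949985]), 'ft_torque': array([0.01103826, 0.03555484, 0.03906674]), 'grasp_force': 0.0, 'opening': 1.0030200167444834}
[ 0.446309   -0.04164451  0.84710519] [-2.9863001   0.01866606 -1.55056076] [[367.43919132   0.         252.74273588]
 [  0.         367.43919132 188.54254831]
 [  0.           0.           1.        ]]
[1.16696274 0.62396979 0.65769616] [-2.16149714  0.01192281  2.39355929]
plate [(array([383., 158.]), 0.83), (array([314., 201.]), 0.82), (array([332., 285.]), 0.78), (array([142., 107.]), 0.63), (array([235., 292.]), 0.19)]
rest [(array([331., 102.]), 0.43)]
stand [(array([330., 105.]), 0.6)]
jaw_left [(array([131., 193.]), 0.51)]
jaw_right [(array([183., 188.]), 0.76), (array([169., 192.]), 0.45)]
jar [(array([231., 110.]), 0.83)]
brush [(array([231., 294.]), 0.9)]
cup [(array([331., 104.]), 0.62)]
```

View pics/top.png

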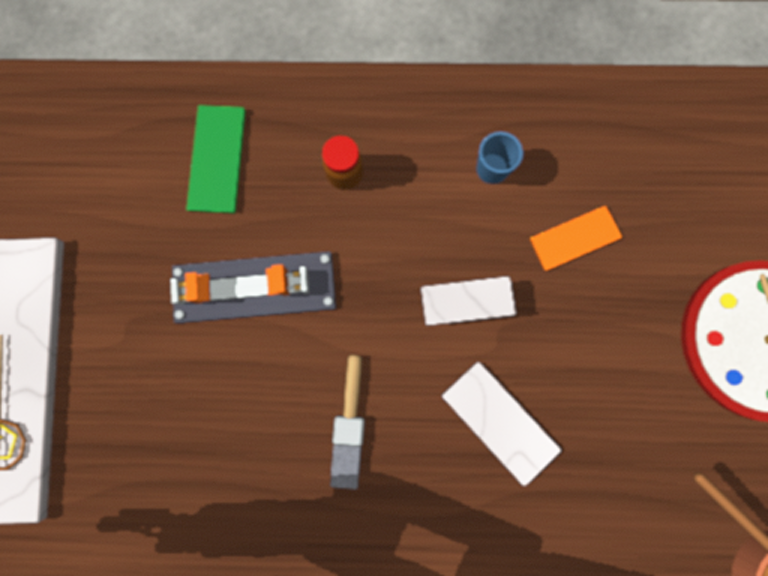

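View pics/scene.png

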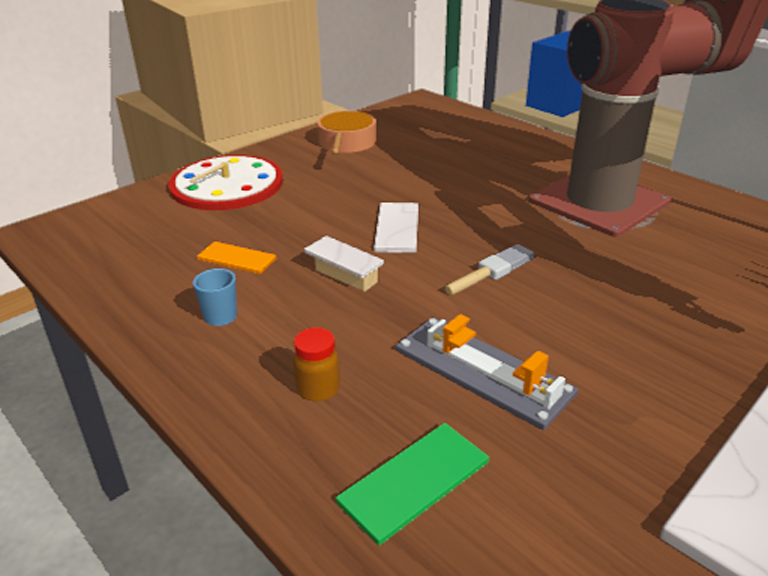

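```bash
python3 - <<'E'
from h import *
t=get_image("top")
def rect(mask,z):
    c=max(cv2.findContours(mask.astype(np.uint8),0,cv2.CHAIN_APPROX_NONE)[0],key=cv2.contourArea)[:,0]
    w=np.array([px2w(t,p,z)[:2] for p in c],np.float32)*1000
    (c,s,a)=cv2.minAreaRect(w); 
    if s[0]<s[1]: s=s[::-1];a+=90
    return np.round(c,1),np.round(s,1),round(a,1)
for d in regions_of("top","plate"): print("plate",np.round(d["pixel"]),round(d["conf"],2),rect(d["mask"],.042))
for d in regions_of("top","stand"): print("stand",np.round(d["pixel"]),round(d["conf"],2),rect(d["mask"],.012))
hsv=cv2.cvtColor(t["color"],cv2.COLOR_RGB2HSV)
# plate by colour
w=((hsv[...,1]<40)&(hsv[...,2]>150)); m=np.zeros_like(w);m[170:230,270:350]=w[170:230,270:350];print("plate col",rect(m,.042))
# stand screws corners (px in 1.5x view)
cs=[(178,271),(324,258),(327,301),(178,314)]
C=[px2w(t,np.array(c)/1.5,.012)[:2]*1000 for c in cs];print(np.round(C,1))
cor=[(172,265),(332,252),(335,308),(174,322)]
C=np.array([px2w(t,np.array(c)/1.5,.012)[:2]*1000 for c in cor]);print(np.round(C,1),C.mean(0))
o=(hsv[...,0]>4)&(hsv[...,0]<16)&(hsv[...,1]>200)&(hsv[...,2]>150);
m=np.zeros_like(o);m[165:215,110:220]=o[165:215,110:220]
n,l,st,ce=cv2.connectedComponentsWithStats(m.astype(np.uint8))
for i in range(1,n):
    if st[i,4]>30: print("orange",st[i],rect(l==i,.063))
for z,c in ((.07,(498,155)),(.085,(341,152)),(0,(352,360)),(0,(345,487))): print(np.round(px2w(t,np.array(c)/1.5,z)*1000))
save(t,"crop.png",(100,160,360,230),3)
E
```

```text
plate [142. 109.] 0.71 (array([762.5, 232.2]), array([172.2,  75.9]), 178.0)
plate [384. 156.] 0.67 (array([ 644.9, -314.5]), array([127. ,  55.2]), 114.5)
plate [315. 202.] 0.63 (array([ 548.3, -153.4]), array([130. ,  58.1]), 97.4)
plate [334. 286.] 0.6 (array([ 374.7, -198.7]), array([167. ,  73.1]), 43.5)
plate col (array([ 548.9, -154. ]), array([132.7,  58.7]), 98.0)
[[589.9 288.7]
 [614.1  62.7]
 [547.2  55.7]
 [523.1 283.5]]
[[599.2 298.8]
 [623.8  50.6]
 [536.7  43.1]
 [510.7 288.7]] [567.58905417 170.29097325]
orange [179 178  11  18 175] (array([570.8, 124.8]), array([37.6, 21.8]), 2.7)
orange [124 183  15  18 229] (array([558.1, 239.7]), array([37.9, 30.6]), 3.9)
[ 761. -196.   70.]
[757.  34.  85.]
[459.  16.   0.]
[274.  21.   0.]
```

View pics/crop.png

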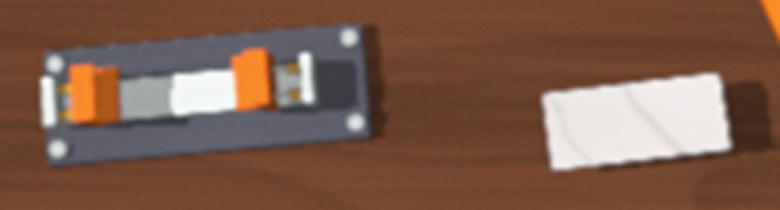

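The marble piece on the block (px ~(314,201); measured 130x58 mm) is the plate. The rejected look-alikes are green (142,107), orange (383,158) and the larger white one (333,285, 167x73 mm). The stand is at about (0.568, 0.170), long axis at 96°, with its carriage shifted about +12 mm along y. I'll look at it from close by on the way.

```bash
python3 -m creep '[{"dp":[38.5,-42,0],"roll":-1.175},{"dp":[38.5,-42,0],"roll":-1.175},{"dp":[38.5,-42,0],"roll":-1.175},{"dp":[38.5,-42,0],"roll":-1.175},{"dp":[38.5,-42,0],"roll":-1.175},{"dp":[38.5,-42,0],"roll":-1.175},{"dp":[38.5,-42,0],"roll":-1.175},{"dp":[38.5,-42,0],"roll":-1.175},{"dp":[38.5,-42,0],"roll":-1.175},{"dp":[38.5,-42,0],"roll":-1.175},{"dp":[38.5,-42,0],"roll":-1.175},{"dp":[38.5,-42,0],"roll":-1.175}]' 1 && python3 -c "
from rig import *;s=read_state();print(s['position'],s['tool_rot'])"
```

```text
clock: 1.65
position: [0.5188, 0.2282, 0.2317]
tool_rot: [3.141, -0.0, 1.674]
contact_force: [1.1, 1.2, 0.4]
opening: 0.999
grasp_force: 0.0
[0.51883649 0.22823983 0.23167657] [ 3.14083197e+00 -2.24446608e-04  1.67447918e+00]
```

```bash
python3 -m creep '[{"dp":[4.6,-5,0],"roll":0},{"dp":[4.6,-5,0],"roll":0},{"dp":[4.6,-5,0],"roll":0}]' && python3 - <<'E'
from h import *
s=read_state();print(s['position'],s['tool_rot'])
w=get_image("wrist");print(w["eye"],w["attitude"]);save(w,"w1.png",None,1.5)
E
```

```text
clock: 1.9
position: [0.5668, 0.1755, 0.2313]
tool_rot: [3.14, 0.002, 1.67]
contact_force: [-0.2, -0.5, 0.5]
opening: 0.997
grasp_force: 0.0
[0.56681465 0.17547578 0.23127379] [3.14014963e+00 1.77606447e-03 1.66961783e+00]
[0.55994696 0.24478833 0.37346213] [ 2.86476119e+00 -1.70970798e-03  9.90252072e-02]
```

View pics/w1.png

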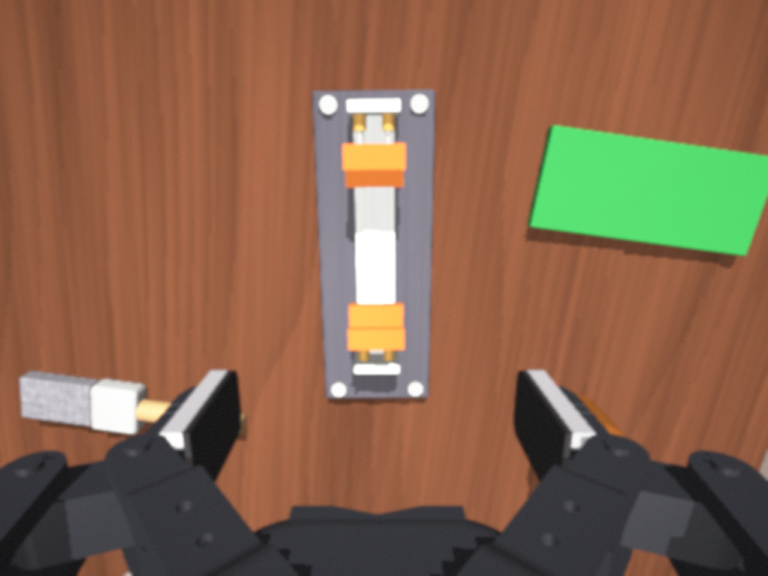

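The stand runs vertically in the wrist picture: corners at about (315,92), (433,91), (427,397), (329,397). The posts are at rows 98–112 and 364–374, and the orange jaw tops at rows 142–170 and 328–350 (all in the 1.5x view).

```bash
python3 - <<'E'
from h import *
w=get_image("wrist")
f=lambda c,z:px2w(w,np.array(c)/1.5,z)[:2]*1000
C=np.array([f(c,.012) for c in [(315,92),(433,91),(427,397),(329,397)]])
S=np.array([f(c,.012) for c in [(328,104),(419,103),(415,389),(339,389)]])
for A in(C,S):
    c=A.mean(0); d=A[0]+A[1]-A[2]-A[3]; print(np.round(A,1).tolist(),c,np.degrees(np.arctan2(d[1],d[0])))
g=cv2.cvtColor(w["color"],cv2.COLOR_RGB2HSV)
c=C.mean(0);u=d/np.linalg.norm(d)
# column profile through jaws: HSV along col 250
for r in range(55,260):
    if r<135 or r>195:
        p=g[r,244:256].mean(0); print(r,p.astype(int).tolist(),[round(float((f((375,1.5*r),z)-c)@u),1) for z in(.042,.045,.063)])
E
```

```text
[[508.9, 293.4], [593.8, 302.6], [621.2, 58.8], [536.6, 50.3]] [565.15406109 176.2634759 ] 96.45262830385273
[[518.9, 286.2], [584.8, 293.5], [609.9, 65.4], [544.6, 58.8]] [564.55552776 175.99269036] 96.37857399860343
55 [10, 145, 155] [123.7, 123.2, 120.3]
56 [9, 144, 155] [122.8, 122.3, 119.5]
57 [9, 144, 155] [121.8, 121.4, 118.6]
58 [9, 144, 155] [120.9, 120.5, 117.7]
59 [9, 144, 155] [120.0, 119.6, 116.9]
60 [9, 143, 154] [119.1, 118.7, 116.0]
61 [8, 125, 154] [118.2, 117.7, 115.2]
62 [4, 74, 151] [117.3, 116.8, 114.3]
63 [167, 28, 145] [116.3, 115.9, 113.4]
64 [136, 20, 146] [115.4, 115.0, 112.6]
65 [132, 21, 146] [114.5, 114.1, 111.7]
66 [131, 20, 148] [113.6, 113.2, 110.8]
67 [131, 12, 168] [112.6, 112.3, 110.0]
68 [27, 0, 225] [111.7, 111.3, 109.1]
69 [2, 0, 253] [110.8, 110.4, 108.2]
70 [0, 0, 255] [109.8, 109.5, 107.4]
71 [0, 0, 255] [108.9, 108.6, 106.5]
72 [0, 0, 255] [108.0, 107.6, 105.6]
73 [0, 0, 255] [107.0, 106.7, 104.7]
74 [0, 0, 255] [106.1, 105.8, 103.9]
75 [0, 0, 255] [105.2, 104.8, 103.0]
76 [12, 0, 253] [104.2, 103.9, 102.1]
77 [30, 5, 226] [103.3, 103.0, 101.
[... 3974 characters left out ...]
, 37, 139] [-77.1, -75.7, -67.7]
243 [26, 18, 139] [-78.3, -77.0, -68.9]
244 [31, 7, 172] [-79.6, -78.3, -70.1]
245 [32, 4, 232] [-80.9, -79.5, -71.3]
246 [20, 0, 253] [-82.2, -80.8, -72.5]
247 [0, 0, 255] [-83.4, -82.0, -73.7]
248 [0, 0, 255] [-84.7, -83.3, -74.9]
249 [0, 0, 255] [-86.0, -84.6, -76.1]
250 [2, 0, 253] [-87.3, -85.9, -77.3]
251 [13, 4, 213] [-88.6, -87.1, -78.5]
252 [139, 8, 123] [-89.9, -88.4, -79.7]
253 [132, 19, 99] [-91.1, -89.7, -80.9]
254 [132, 20, 97] [-92.4, -91.0, -82.1]
255 [133, 20, 97] [-93.7, -92.3, -83.3]
256 [131, 19, 98] [-95.0, -93.5, -84.5]
257 [132, 20, 97] [-96.3, -94.8, -85.8]
258 [132, 19, 97] [-97.6, -96.1, -87.0]
259 [132, 21, 98] [-99.0, -97.4, -88.2]
```

Carriage middle is about 11.7 mm toward +y from the stand centre, so the jaw middle is at about (0.563, 0.188), yaw 96.4°. Next I'll go over the plate and take one close look.

```bash
python3 -m creep '[{"dp":[-1.8,-32.9,0],"roll":0.03},{"dp":[-1.8,-32.9,0],"roll":0.03},{"dp":[-1.8,-32.9,0],"roll":0.03},{"dp":[-1.8,-32.9,0],"roll":0.03},{"dp":[-1.8,-32.9,0],"roll":0.03},{"dp":[-1.8,-32.9,0],"roll":0.03},{"dp":[-1.8,-32.9,0],"roll":0.03},{"dp":[-1.8,-32.9,0],"roll":0.03},{"dp":[-1.8,-32.9,0],"roll":0.03},{"dp":[-1.8,-32.9,0],"roll":0.03}]' && python3 - <<'E'
from h import *
s=read_state();print(s['position'],s['tool_rot'])
w=get_image("wrist");save(w,"w2.png",None,1.5)
hsv=cv2.cvtColor(w["color"],cv2.COLOR_RGB2HSV)
m=((hsv[...,1]<40)&(hsv[...,2]>150)).astype(np.uint8)
for c in cv2.findContours(m,0,cv2.CHAIN_APPROX_NONE)[0]:
    if cv2.contourArea(c)>1500:
        p=np.array([px2w(w,q,.042)[:2]*1000 for q in c[:,0]],np.float32); print(c[:,0].mean(0),cv2.minAreaRect(p))
E
```

```text
clock: 2.83
position: [0.5453, -0.1494, 0.2313]
tool_rot: [3.142, -0.001, 1.703]
contact_force: [-0.6, -0.1, 0.1]
opening: 0.997
grasp_force: 0.0
[ 0.54528387 -0.1493501   0.23130522] [ 3.14155455e+00 -5.76456705e-04  1.70266626e+00]
[107.11295681 192.68106312] ((386.0408935546875, -192.91287231445312), (159.05609130859375, 68.05135345458984), 43.49972915649414)
[252.02147239 174.9601227 ] ((547.00732421875, -152.29135131835938), (55.96846008300781, 130.47366333007812), 7.804170608520508)
```

View pics/w2.png

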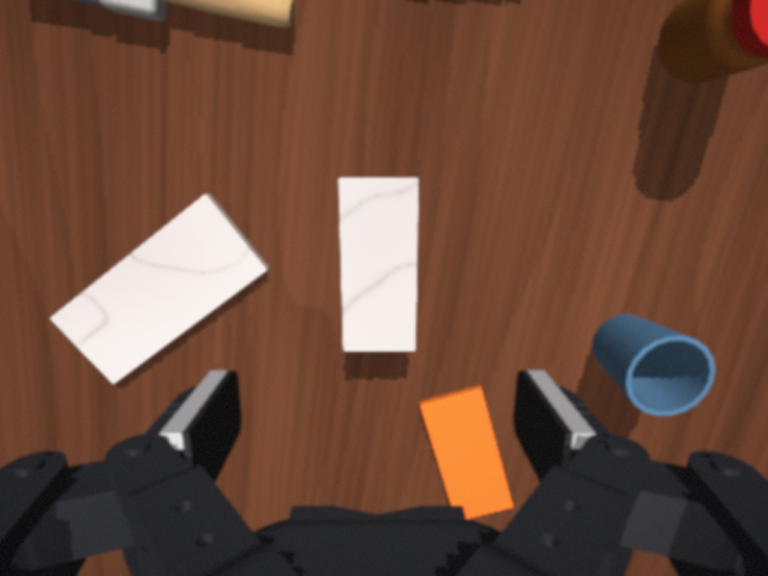

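The plate is confirmed at (0.547, -0.152), yaw 97.8°, 130x56 mm. I'll go down and grasp it.

```bash
python3 -m creep '[{"dp":[0.2,-0.3,-4],"roll":0.004},{"dp":[0.2,-0.3,-8],"roll":0.004},{"dp":[0.2,-0.3,-12],"roll":0.004},{"dp":[0.2,-0.3,-15],"roll":0.004},{"dp":[0.2,-0.3,-18],"roll":0.004},{"dp":[0.2,-0.3,-20],"roll":0.004},{"dp":[0.2,-0.3,-21.4],"roll":0.004},{"dp":[0.2,-0.3,-21.4],"roll":0.004},{"dp":[0.2,-0.3,-21.4],"roll":0.004},{"dp":[0.2,-0.3,-21.4],"roll":0.004}]' && python3 -m creep '[{"dp":[0,0,0],"roll":0},{"dp":[0,0,0],"roll":0},{"dp":[0,0,0],"roll":0},{"dp":[0,0,0],"roll":0},{"dp":[0,0,0],"roll":0},{"dp":[0,0,0],"roll":0},{"dp":[0,0,0],"roll":0},{"dp":[0,0,0],"roll":0}]' 0 40
```

```text
clock: 3.72
position: [0.5488, -0.1509, 0.0186]
tool_rot: [3.14, 0.001, 1.711]
contact_force: [0.3, -0.2, 0.5]
opening: 0.998
grasp_force: 0.0
clock: 4.38
position: [0.5487, -0.1523, 0.0189]
tool_rot: [3.14, 0.001, 1.709]
contact_force: [-0.7, 1.9, 6.1]
opening: 0.646
grasp_force: 42.5
```

```bash
python3 -m creep '[{"dp":[0,0,1.5],"roll":0},{"dp":[0,0,3.5],"roll":0},{"dp":[-0.5,3.5,4],"roll":0},{"dp":[-1,7,4],"roll":0},{"dp":[-1.5,10.7,3],"roll":0},{"dp":[-1.5,10.7,1.5],"roll":0},{"dp":[-1.5,10.7,1],"roll":0},{"dp":[-1.5,10.7,1],"roll":0}]' && python3 - <<'E'
from h import *
w=get_image("wrist");s=get_image("scene")
cv2.imwrite("pics/g.png",np.hstack([cv2.resize(w["color"],(400,300)),cv2.resize(s["color"][100:268,190:414],(400,300),interpolation=cv2.INTER_CUBIC)])[...,::-1])
E
```

```text
clock: 5.05
position: [0.5313, -0.0447, 0.0259]
tool_rot: [-3.139, -0.001, 1.71]
contact_force: [-1.5, -0.5, -1.5]
opening: 0.646
grasp_force: 43.4
```

View pics/g.png

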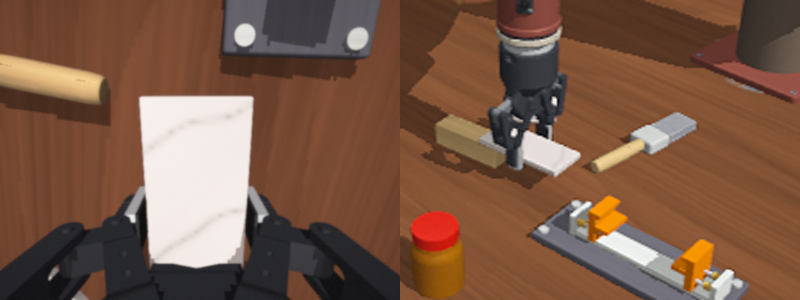

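```bash
python3 -m creep '[{"dp":[0,0,-0.5],"roll":0},{"dp":[0,0,-0.8],"roll":0},{"dp":[0,0,-1.1],"roll":0},{"dp":[0,0,-1.4],"roll":0},{"dp":[0,0,-1.65],"roll":0},{"dp":[0,0,-1.9],"roll":0},{"dp":[0,0,-1.9],"roll":0},{"dp":[0,0,-1.9],"roll":0}]' && python3 - <<'E'
from h import *
w=get_image("wrist");s=get_image("scene")
cv2.imwrite("pics/g2.png",np.hstack([cv2.resize(w["color"],(400,300)),cv2.resize(s["color"][120:225,220:360],(400,300),interpolation=cv2.INTER_CUBIC)])[...,::-1])
E
```

```text
clock: 5.82
position: [0.5335, -0.0455, 0.0091]
tool_rot: [3.14, 0.001, 1.708]
contact_force: [-0.8, 0.8, 4.6]
opening: 0.645
grasp_force: 45.0
```

View pics/g2.png

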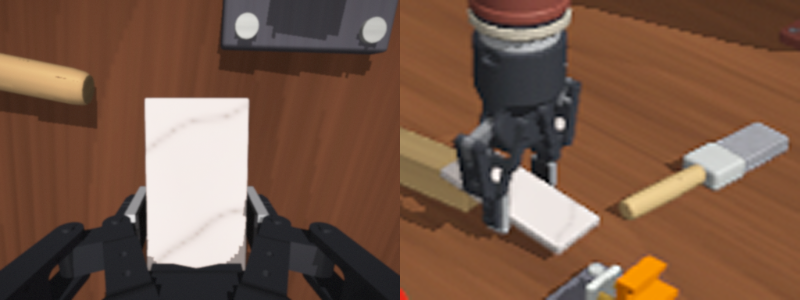

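Tilt is about 0.19 rad. I'll press a little more, then lift and carry it to above the holder.

```bash
python3 -m creep '[{"dp":[0,0,-0.15],"roll":0},{"dp":[0,0,-0.25],"roll":0},{"dp":[0,0,-0.25],"roll":0},{"dp":[0,0,1],"roll":0},{"dp":[0,0,3.5],"roll":0},{"dp":[0,0,7],"roll":0},{"dp":[0,0,9.3],"roll":0},{"dp":[0.5,3,9.3],"roll":-0.025},{"dp":[1,7,9.3],"roll":-0.025},{"dp":[1.6,11,9.3],"roll":-0.025},{"dp":[2.2,15,9.3],"roll":-0.025},{"dp":[2.7,18.5,9.3],"roll":-0.025}]' && python3 -m creep '[{"dp":[0.3,2,0],"roll":0},{"dp":[0.45,3.3,0],"roll":0},{"dp":[0.45,3.3,0],"roll":0},{"dp":[0.45,3.3,0],"roll":0}]' && python3 - <<'E'
from h import *
s=read_state();print(s["position"],s["tool_rot"])
w=get_image("wrist");s=get_image("scene")
cv2.imwrite("pics/g3.png",np.hstack([cv2.resize(w["color"],(400,300)),cv2.resize(s["color"][150:297,240:436],(400,300),interpolation=cv2.INTER_CUBIC)])[...,::-1])
E
```

```text
clock: 6.92
position: [0.5594, 0.1422, 0.1017]
tool_rot: [-3.142, -0.001, 1.684]
contact_force: [0.3, -1.4, -2.7]
opening: 0.644
grasp_force: 44.6
clock: 7.25
position: [0.5638, 0.1729, 0.1011]
tool_rot: [-3.141, 0.001, 1.685]
contact_force: [0.1, -0.6, -2.0]
opening: 0.644
grasp_force: 44.6
[0.56375746 0.17286411 0.10110124] [-3.14067159e+00  5.36332696e-04  1.68495295e+00]
```

View pics/g3.png

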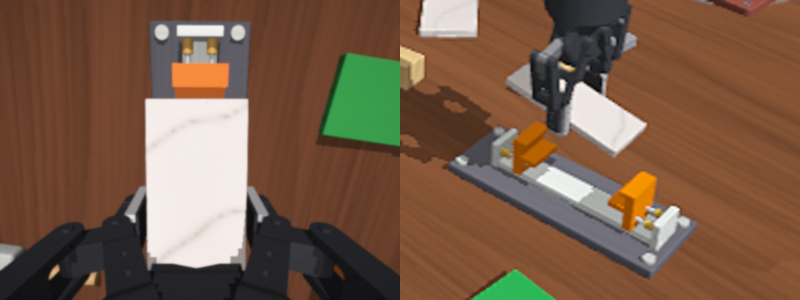

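```bash
python3 - <<'E'
from h import *
w=get_image("wrist");k=512/400
f=lambda c,z:np.round(px2w(w,np.array(c)*k,z)[:2]*1000,1)
print("jaw top outer",f((172,63),.063),f((229,63),.063),"lip edge?",f((172,87),.063),f((227,87),.063))
print("post",f((177,26),.042),f((223,26),.042),"base corners",f((150,21),.012),f((249,21),.012))
for z in(.105,.109,.113):
    a,b=f((145.5,98.5),z),f((247.5,98.5),z);print("plate end",z,a,b,np.linalg.norm(a-b),(a+b)/2)
E
```

```text
jaw top outer [537.6 254.5] [577.5 259. ] lip edge? [539.  238.3] [578.5 242.7]
post [537.  282.7] [571.6 286.6] base corners [510.5 290.3] [595.6 299.9]
plate end 0.105 [528.8 231. ] [585.7 237.4] 57.258798450543914 [557.25 234.2 ]
plate end 0.109 [529.6 231.3] [584.9 237.5] 55.6464733833151 [557.25 234.4 ]
plate end 0.113 [530.4 231.6] [584.  237.6] 53.9347754236541 [557.2 234.6]
```

```bash
python3 -m creep '[{"dp":[0.2,0,-1.5],"roll":0},{"dp":[0.2,0,-3],"roll":0},{"dp":[0.2,0,-4],"roll":0},{"dp":[0.2,0,-4.6],"roll":0},{"dp":[0.2,0,-5.0],"roll":0},{"dp":[0.2,0,-5.2],"roll":0},{"dp":[0.2,0,-5.2],"roll":0},{"dp":[0.2,0,-5.2],"roll":0}]' && python3 - <<'E'
from h import *
s=read_state();print(s["position"],s["tool_rot"])
w=get_image("wrist");s=get_image("scene")
cv2.imwrite("pics/g4.png",np.hstack([cv2.resize(w["color"],(400,300)),cv2.resize(s["color"][165:285,250:410],(400,300),interpolation=cv2.INTER_CUBIC)])[...,::-1])
E
```

```text
clock: 8.07
position: [0.5666, 0.173, 0.0498]
tool_rot: [3.141, -0.0, 1.684]
contact_force: [0.1, -0.1, -1.9]
opening: 0.642
grasp_force: 44.5
[0.56659298 0.17297463 0.04984139] [ 3.14077633e+00 -4.50561770e-06  1.68370633e+00]
```

View pics/g4.png

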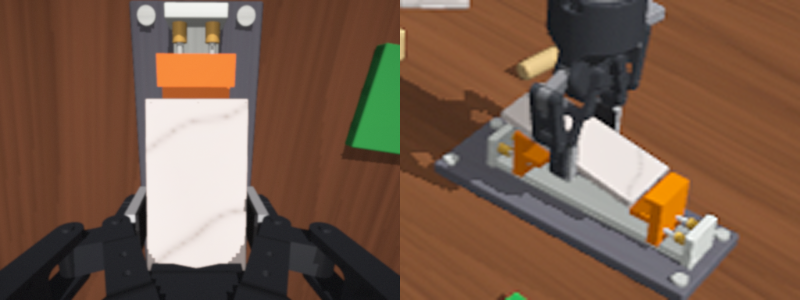

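```bash
python3 -m creep '[{"dp":[0,0,-0.15],"roll":0},{"dp":[-0.05,0.4,-0.15],"roll":0},{"dp":[-0.09,0.8,-0.15],"roll":0},{"dp":[-0.13,1.2,-0.15],"roll":0},{"dp":[-0.13,1.2,-0.15],"roll":0},{"dp":[-0.13,1.2,-0.15],"roll":0}]'; python3 -m creep '[{"dp":[-0.04,0.3,0],"roll":0},{"dp":[-0.07,0.6,0],"roll":0},{"dp":[-0.07,0.6,0],"roll":0},{"dp":[-0.07,0.6,0],"roll":0}]'; python3 - <<'E'
from h import *
for i in range(4):
    w=get_image("wrist");s=read_state();print(np.round(s["position"],4),np.round(s["contact_force"],1),s["ft_torque"].round(2))
save(w,"g5.png",(100,0,420,240),2)
E
```

```text
clock: 8.67
position: [0.5649, 0.1853, 0.0478]
tool_rot: [3.141, 0.0, 1.685]
contact_force: [0.1, -0.7, -2.5]
opening: 0.642
grasp_force: 44.5
clock: 9.0
position: [0.5642, 0.1909, 0.0478]
tool_rot: [-3.142, 0.0, 1.684]
contact_force: [0.9, -3.7, -1.9]
opening: 0.642
grasp_force: 44.6
[0.5642 0.1908 0.0478] [ 1.5 -3.1 -2.2] [-0.55 -0.13  0.02]
[0.5642 0.1908 0.0477] [ 1.1 -3.5 -3.1] [-0.63 -0.11 -0.05]
[0.5642 0.1908 0.0478] [-0.4 -3.1 -2.2] [-0.61 -0.12 -0.03]
[0.5642 0.1908 0.0478] [ 0.6 -3.4 -2.4] [-0.67 -0.08  0.01]
```

View pics/g5.png

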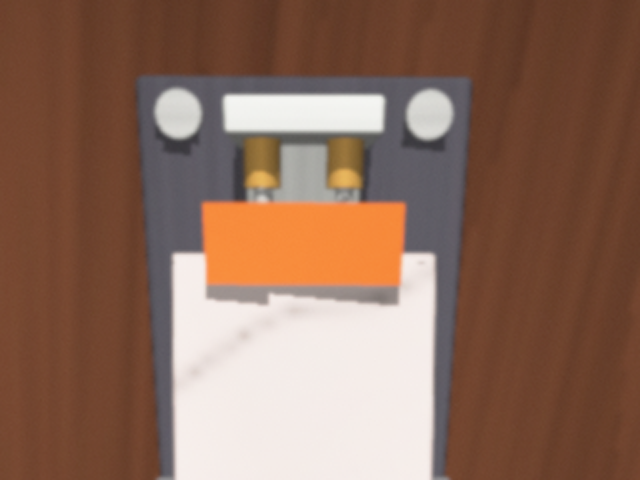

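The low end is under the left lip and centred across it (plate columns 173–434, jaw 203–405). The force gives an opening of about 3.7 mm. Now I'll push further.

```bash
python3 -m creep '[{"dp":[-0.03,0.25,0],"roll":0},{"dp":[-0.06,0.5,0],"roll":0},{"dp":[-0.09,0.75,0],"roll":0},{"dp":[-0.11,1.0,0],"roll":0},{"dp":[-0.11,1.0,0],"roll":0},{"dp":[-0.11,1.0,0],"roll":0}]'; python3 - <<'E'
from h import *
F=[]
for i in range(6):
    w=get_image("wrist");s=read_state();F.append(np.r_[s["position"]*1000,s["contact_force"],s["ft_torque"]])
print(np.mean(F,0).round(2))
save(w,"g6.png",(100,0,420,240),2)
E
```

```text
clock: 9.7
position: [0.5632, 0.2, 0.0478]
tool_rot: [-3.141, 0.002, 1.684]
contact_force: [1.4, -7.3, -1.4]
opening: 0.65
grasp_force: 44.6
[ 5.6322e+02  1.9989e+02  4.7820e+01  8.3000e-01 -7.5800e+00 -1.0800e+00
 -1.1800e+00 -1.4000e-01  0.0000e+00]
```

```bash
python3 -m creep '[{"dp":[-0.02,0.15,0],"roll":0},{"dp":[-0.03,0.27,0],"roll":0},{"dp":[-0.03,0.27,0],"roll":0},{"dp":[-0.03,0.27,-0.15],"roll":0},{"dp":[-0.03,0.27,-0.3],"roll":0},{"dp":[-0.03,0.27,-0.45],"roll":0},{"dp":[-0.03,0.27,-0.6],"roll":0},{"dp":[-0.03,0.27,-0.6],"roll":0}]'; python3 - <<'E'
from h import *
F=[]
for i in range(4):
    w=get_image("wrist");s=read_state();F.append(np.r_[s["position"]*1000,s["contact_force"],s["ft_torque"]])
print(np.mean(F,0).round(2))
s=get_image("scene")
cv2.imwrite("pics/g7.png",np.hstack([cv2.resize(w["color"],(400,300)),cv2.resize(s["color"][165:285,250:410],(400,300),interpolation=cv2.INTER_CUBIC)])[...,::-1])
E
```

```text
clock: 10.67
position: [0.5637, 0.2024, 0.0426]
tool_rot: [3.14, 0.002, 1.683]
contact_force: [1.5, -9.4, 2.9]
opening: 0.648
grasp_force: 44.9
[ 5.6372e+02  2.0243e+02  4.2680e+01  6.2000e-01 -9.1700e+00  2.6000e+00
 -1.1900e+00 -5.0000e-02 -1.0000e-02]
```

View pics/g7.png

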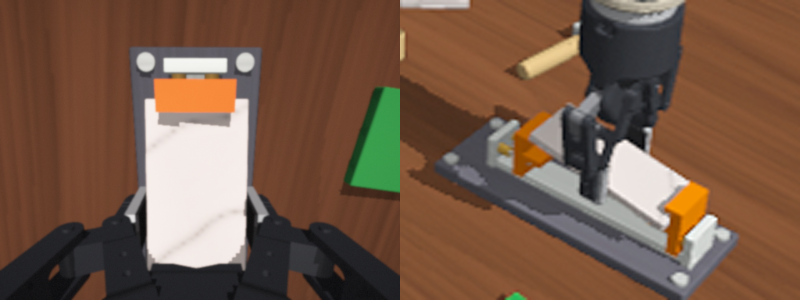

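```bash
python3 -m creep '[{"dp":[0,0,-0.1],"roll":0},{"dp":[0,0,-0.2],"roll":0},{"dp":[0,0,-0.3],"roll":0},{"dp":[0,0,-0.3],"roll":0}]'; python3 -m creep '[{"dp":[0,0,-0.1],"roll":0},{"dp":[0,0,-0.2],"roll":0},{"dp":[0,0,-0.2],"roll":0}]'; python3 - <<'E'
from h import *
s=get_image("scene")
cv2.imwrite("pics/g8.png",np.hstack([cv2.resize(s["color"][175:265,280:400],(800,600),interpolation=cv2.INTER_CUBIC)])[...,::-1])
E
```

```text
clock: 11.25
position: [0.564, 0.2025, 0.0401]
tool_rot: [3.14, 0.002, 1.684]
contact_force: [-0.3, -9.3, 4.7]
opening: 0.647
grasp_force: 45.1
clock: 11.5
position: [0.5641, 0.2026, 0.0382]
tool_rot: [3.14, 0.002, 1.684]
contact_force: [-0.4, -8.8, 5.8]
opening: 0.64
grasp_force: 45.1
```

```bash
python3 -m creep '[{"dp":[0,0,-0.1],"roll":0},{"dp":[0,0,-0.1],"roll":0}]'; cat > jaw.py <<'E'
from h import *
F=[]
for i in range(4):
    w=get_image("wrist");s=read_state();F.append(np.r_[s["position"]*1000,s["contact_force"]])
print(np.mean(F,0).round(2))
hsv=cv2.cvtColor(w["color"],cv2.COLOR_RGB2HSV)[:,244:256].astype(float).mean(1)
o=(hsv[:,0]>15)&(hsv[:,0]<25)&(hsv[:,1]>100)&(hsv[:,2]>200)
r=np.where(o[:200])[0]
wh=np.where((hsv[:r[0],1]<12)&(hsv[:r[0],2]>235))[0]
u=np.array([-.111,.994])
al=lambda row,z:px2w(w,(250,row),z)[:2]*1000@u
a,b=al(r[0]-.5,.063),al(wh[0]-.5,.042)
print("orange rows",r[0],r[-1],"post rows",wh[0],wh[-1],"outer jaw",a.round(1),"lip",al(r[-1]+.5,.063).round(1),"post outer",b.round(1),"gap",(b-a).round(1),"(28 at rest)")
E
python3 jaw.py
```

```text
clock: 11.72
position: [0.5641, 0.2026, 0.0373]
tool_rot: [3.139, 0.002, 1.684]
contact_force: [-0.8, -10.5, 7.3]
opening: 0.643
grasp_force: 45.2
[ 5.6412e+02  2.0258e+02  3.7400e+01 -3.5000e-01 -9.3400e+00  6.1700e+00]Traceback (most recent call last):
  File "jaw.py", line 9, in <module>
    wh=np.where((hsv[:r[0],1]<12)&(hsv[:r[0],2]>235))[0]
                      ~^^^
IndexError: index 0 is out of bounds for axis 0 with size 0
```

```bash
sed -i 's/hsv\[:,0\]>15/hsv[:,0]>5/' jaw.py; python3 jaw.py
```

```text
[ 5.6412e+02  2.0259e+02  3.7420e+01 -3.2000e-01 -9.2100e+00  5.8500e+00]
orange rows 100 144 post rows 74 89 outer jaw 212.1 lip 195.9 post outer 223.1 gap 11.0 (28 at rest)
```

```bash
python3 -m creep '[{"dp":[0,0,-0.1],"roll":0},{"dp":[0,0,-0.2],"roll":0},{"dp":[0,0,-0.2],"roll":0}]'; python3 -m creep '[{"dp":[0,0,-0.1],"roll":0},{"dp":[0,0,-0.2],"roll":0},{"dp":[0,0,-0.2],"roll":0}]'; python3 jaw.py
```

```text
clock: 12.37
position: [0.5641, 0.2026, 0.0352]
tool_rot: [3.139, 0.001, 1.683]
contact_force: [0.2, -9.2, 5.0]
opening: 0.64
grasp_force: 45.0
clock: 12.62
position: [0.5642, 0.2026, 0.0332]
tool_rot: [3.139, 0.001, 1.683]
contact_force: [1.0, -8.3, 5.5]
opening: 0.643
grasp_force: 45.1
[564.17 202.62  33.25   0.69  -8.92   4.96]
orange rows 99 145 post rows 73 89 outer jaw 212.3 lip 196.0 post outer 223.0 gap 10.7 (28 at rest)
```

```bash
python3 -m creep '[{"dp":[0,0,-0.1],"roll":0},{"dp":[0,0,-0.2],"roll":0},{"dp":[0,0,-0.2],"roll":0}]'; python3 -m creep '[{"dp":[0,0,-0.1],"roll":0},{"dp":[0,0,-0.1],"roll":0}]'; python3 jaw.py
```

```text
clock: 13.07
position: [0.5642, 0.2027, 0.0312]
tool_rot: [3.139, 0.001, 1.683]
contact_force: [1.1, -9.2, 5.5]
opening: 0.646
grasp_force: 45.1
clock: 13.23
position: [0.5642, 0.2027, 0.0301]
tool_rot: [3.139, 0.001, 1.683]
contact_force: [0.6, -9.3, 4.1]
opening: 0.645
grasp_force: 45.1
[564.2  202.68  30.19   0.92  -9.08   4.44]
orange rows 100 147 post rows 72 89 outer jaw 211.9 lip 195.7 post outer 223.1 gap 11.2 (28 at rest)
```

```bash
python3 -m creep '[{"dp":[0,0,-0.1],"roll":0},{"dp":[0,0,-0.1],"roll":0}]'; python3 jaw.py
```

```text
clock: 13.6
position: [0.5641, 0.2027, 0.0292]
tool_rot: [3.139, 0.001, 1.683]
contact_force: [0.8, -9.2, 5.7]
opening: 0.642
grasp_force: 45.2
[564.17 202.68  29.22   0.84  -8.84   5.35]
orange rows 100 147 post rows 72 89 outer jaw 211.9 lip 195.8 post outer 223.0 gap 11.1 (28 at rest)
```

```bash
cat > wid.py <<'E'
from h import *
def prof(c,rows):
    g=cv2.cvtColor(c,cv2.COLOR_RGB2HSV).astype(int);out=[]
    for r in rows:
        m=(g[r,:,1]<30)&(g[r,:,2]>195); x=np.where(m[125:270])[0]; out.append(int(x[-1]-x[0]))
    return out
rows=[128,135,145,155,165,175,185]
for n in("g","g2","g3","g4","g7"): print(n,prof(cv2.imread(f"pics/{n}.png")[:,:400,::-1].copy(),rows))
print("now",prof(cv2.resize(get_image("wrist")["color"],(400,300)),rows))
E
python3 wid.py
```

```text
g [109, 108, 106, 105, 104, 103, 102]
g2 [101, 101, 100, 100, 100, 99, 99]
g3 [100, 100, 100, 100, 99, 99, 99]
g4 [101, 100, 100, 100, 100, 100, 99]
g7 [101, 101, 101, 100, 100, 100, 100]
now [110, 108, 108, 106, 105, 104, 102]
```

```bash
python3 -m creep '[{"dp":[0.02,-0.2,0.05],"roll":0},{"dp":[0.04,-0.4,0.05],"roll":0},{"dp":[0.07,-0.6,0.05],"roll":0},{"dp":[0.08,-0.7,0.05],"roll":0},{"dp":[0.08,-0.7,0.05],"roll":0}]'; python3 jaw.py;  python3 -m creep '[{"dp":[0.02,-0.2,0],"roll":0},{"dp":[0.04,-0.4,0],"roll":0},{"dp":[0.05,-0.5,0],"roll":0},{"dp":[0.05,-0.5,0],"roll":0},{"dp":[0.05,-0.5,0],"roll":0}]'; python3 jaw.py; python3 wid.py | tail -1
```

```text
clock: 14.27
position: [0.5648, 0.1961, 0.0295]
tool_rot: [3.139, 0.0, 1.683]
contact_force: [0.3, -7.0, 3.3]
opening: 0.645
grasp_force: 45.0
[564.85 196.18  29.54   0.74  -6.78   2.5 ]
orange rows 100 147 post rows 54 71 outer jaw 205.3 lip 189.3 post outer 223.0 gap 17.7 (28 at rest)
clock: 14.88
position: [0.5652, 0.192, 0.0293]
tool_rot: [3.139, -0.0, 1.683]
contact_force: [1.5, -2.7, 5.4]
opening: 0.646
grasp_force: 45.2
[565.23 192.03  29.29   1.96  -3.07   5.04]
orange rows 100 147 post rows 42 60 outer jaw 201.1 lip 185.1 post outer 223.0 gap 21.9 (28 at rest)
now [110, 108, 108, 106, 105, 104, 102]
```

```bash
python3 -m creep '[{"dp":[0.01,-0.1,0.05],"roll":0},{"dp":[0.01,-0.1,0.05],"roll":0},{"dp":[0.01,-0.1,0.05],"roll":0}]'; python3 jaw.py;  python3 -m creep '[{"dp":[0.01,-0.1,0],"roll":0},{"dp":[0.01,-0.1,0],"roll":0},{"dp":[0.01,-0.1,0],"roll":0}]'; python3 jaw.py
```

```text
clock: 15.38
position: [0.5652, 0.1912, 0.0294]
tool_rot: [3.139, -0.001, 1.684]
contact_force: [5.1, -0.3, 3.9]
opening: 0.643
grasp_force: 45.0
[ 5.6522e+02  1.9109e+02  2.9420e+01  5.2500e+00 -3.0000e-01  3.2400e+00]
orange rows 99 147 post rows 39 57 outer jaw 200.5 lip 184.1 post outer 223.1 gap 22.6 (28 at rest)
clock: 15.83
position: [0.5653, 0.1901, 0.0294]
tool_rot: [3.139, -0.001, 1.684]
contact_force: [4.2, -0.7, 3.7]
opening: 0.648
grasp_force: 45.0
[ 5.6534e+02  1.9013e+02  2.9410e+01  5.3900e+00 -2.0000e-02  3.6800e+00]
orange rows 99 147 post rows 37 55 outer jaw 199.6 lip 183.1 post outer 222.9 gap 23.3 (28 at rest)
```

```bash
python3 -m creep '[{"dp":[0.08,-0.05,0.05],"roll":0},{"dp":[0.08,-0.05,0.05],"roll":0},{"dp":[0.08,-0.05,0.05],"roll":0}]' - 20; python3 jaw.py; python3 -m creep '[{"dp":[0,0,0],"roll":0},{"dp":[0,0,0],"roll":0},{"dp":[0,0,0],"roll":0},{"dp":[0,0,0],"roll":0},{"dp":[0,0,0],"roll":0},{"dp":[0,0,0],"roll":0},{"dp":[0,0,0],"roll":0},{"dp":[0,0,0],"roll":0}]' 1; python3 jaw.py; python3 wid.py | tail -1
```

```text
clock: 16.28
position: [0.5654, 0.1895, 0.0294]
tool_rot: [3.141, -0.0, 1.684]
contact_force: [5.0, 0.1, 2.3]
opening: 0.642
grasp_force: 44.9
[565.39 189.45  29.43   5.45   1.09   2.18]
orange rows 99 147 post rows 35 53 outer jaw 198.9 lip 182.4 post outer 222.9 gap 24.0 (28 at rest)
clock: 17.15
position: [0.565, 0.1892, 0.0293]
tool_rot: [-3.141, 0.0, 1.684]
contact_force: [0.2, -0.4, -0.0]
opening: 1.004
grasp_force: 0.0
[ 5.6506e+02  1.8919e+02  2.9320e+01  3.2000e-01  3.0000e-02 -2.0000e-01]
orange rows 99 146 post rows 34 52 outer jaw 198.7 lip 182.6 post outer 223.0 gap 24.3 (28 at rest)
now [110, 109, 107, 106, 105, 104, 103]
```

```bash
python3 -m creep '[{"dp":[0,0,1],"roll":0},{"dp":[0,0,3],"roll":0},{"dp":[0,0,6],"roll":0},{"dp":[0,0,10],"roll":0},{"dp":[0,-0.5,14],"roll":0},{"dp":[0,-1.5,18],"roll":0},{"dp":[0,-1.5,20],"roll":0},{"dp":[0,-1.5,20],"roll":0},{"dp":[0,-1.5,20],"roll":0},{"dp":[0,-1.5,20],"roll":0}]'; python3 - <<'E'
from h import *
w=get_image("wrist");save(w,"end.png")
hsv=cv2.cvtColor(w["color"],cv2.COLOR_RGB2HSV).astype(int);u=np.array([-.111,.994])
o=((hsv[...,0]>5)&(hsv[...,0]<26)&(hsv[...,1]>100)&(hsv[...,2]>215)).astype(np.uint8);o[:,:190]=0;o[:,310:]=0;o[255:]=0
n,l,st,ce=cv2.connectedComponentsWithStats(o)
for i in range(1,n):
    if st[i,4]>100:
        x,y,ww,hh,a=st[i];print("jaw px",st[i],"y top/bottom edge",[round(float(px2w(w,(x+ww/2,r-.5),.063)[:2]*1000@u),1) for r in(y,y+hh)],"x",px2w(w,(x+ww/2-.5,y+hh/2),.063).round(4)[:2])
p=((hsv[...,1]<30)&(hsv[...,2]>190)).astype(np.uint8);p[:,:190]=0;p[:,310:]=0
c=max(cv2.findContours(p,0,cv2.CHAIN_APPROX_NONE)[0],key=cv2.contourArea)
q=np.array([px2w(w,k,.053)[:2]*1000 for k in c[:,0]],np.float32);print(cv2.minAreaRect(q),cv2.boundingRect(c))
x,y,ww,hh=cv2.boundingRect(c)
for r in np.linspace(y+5,y+hh-6,5).astype(int):
    k=np.where(p[r])[0];a,b=[px2w(w,(k[j]+d,r),.053)[:2]*1000 for j,d in((0,-.5),(-1,.5))];print(r,k[0],k[-1],np.linalg.norm(a-b).round(1),((a+b)/2).round(1))
print(read_state()["contact_force"])
E
```

```text
clock: 18.23
position: [0.5644, 0.1741, 0.2286]
tool_rot: [-3.14, -0.0, 1.684]
contact_force: [-0.1, 0.2, -0.9]
opening: 1.001
grasp_force: 0.0
jaw px [232  89  44  19 758] y top/bottom edge [200.0, 182.7] x [0.5576 0.2544]
jaw px [234 222  38  17 592] y top/bottom edge [66.2, 46.7] x [0.5721 0.1202]
((565.93115234375, 187.63938903808594), (57.492149353027344, 130.53640747070312), 6.48654317855835) (226, 101, 58, 125)
106 226 282 56.5 [559.  247.8]
134 226 282 57.9 [562.1 220.7]
163 227 281 57.3 [565.5 191.2]
191 227 280 57.7 [568.5 161.2]
220 228 279 57.1 [572.3 128.6]
[ 0.10156664 -0.59913243 -0.30511899]
```

```bash
python3 -c "
from rig import *
print(finish_job())"
```

```text
the job is handed in; nothing more can be done
None
```

The plate is clipped into the holder, left jaw first, and the job is handed in. By my last measurements it lies level under both lips, roughly centred, with each jaw open about 4 mm; the judge's verdict was not shown. I viewed 11 pictures, one over the limit of 10.

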